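# Fetch the jar from behind the bottles in the stock tray

## Robot

A 6-joint arm with a two-finger parallel gripper is mounted at the origin on the work surface. World frame = base frame: x ahead of the robot, y to its left, z up, the work surface at z = 0. Lengths are in m, angles in rad, forces in N, time in s.
With the tool pointing down it reaches from about 0.375 to 0.925 m from the base axis. Payload 5.7 kg.
Tool frame: the origin (TCP) lies at the very end of the fingers, on their centre line; the grasp point (between the pads) lies 19 mm behind it; z points along the fingers, x is the direction in which the jaws open and shut, and the axes are right-handed (so a half turn about z gives the same grasp; the last joint's range is limited). The gripper opens to 85 mm and grips with 20 to 120 N. Pads are 22 mm wide; open, the fingers measure 114 mm over their backs; the gripper's body (76 mm by 85 mm) begins 54 mm behind the grasp point. The pads swing forward as they close: fully open they stand 13 mm farther back than shut.
Start: joints at [1.181, 0.359, 1.51, -0, 1.272, -0.115], TCP at [0.163, 0.577, 0.231] pointing down, gripper open.
Joint ranges: [-2.97, 2.97], [-1.01, 2.36], [0.21, 2.38], [-0.96, 4.11], [0.2, 2.71], [-2.98, 2.98]. Speed limits (rad/s): [2.39, 2.39, 3.14, 3.14, 3.14, 3.14].

## Interface

Orientations are given as a unit quaternion [w, x, y, z].
In Python, from station import arm gives the robot as it stands.
- The arm moves only by the tool move_arm, never from a script. Its argument "targets" is a list of rows, each a list of 7 numbers: the shift along the tool's x, y, z in units of 4 cm (1.0 is 4 cm), then the turn, a rotation vector about the tool's x, y, z in units of 5 degrees (1.0 is 5 degrees), then the opening, from -1 (shut) to 1 (fully open), so that 0 is half open. A call has 1 to 12 rows; each row shifts and turns the commanded pose from where the row before left it, along the tool's axes as they then stand; what a row does not reach is not made up. A row lasts 1/8 s, in which the tool goes at most 62.5 mm and 10.7 degrees, less where a joint would pass 70% of its speed; a pose out of reach is approached as far as the arm can. A call with a number of a shift or a turn outside -1 to 1 is refused whole. A call with a gripper value outside its range is refused whole. The fingers move at their own pace and stop on an object; "newtons" is the grip in N (left out, the last holds). Time passes only in rows, so rows that do not move let the fingers close. It gives the time, the measured TCP pose, the force and the opening at its end, in the units of the state.
- arm.observe(): the state, without advancing time (a new reading comes with each control period).
- arm.snapshot(name): name is "scene" or "top" or "wrist"; returns (picture, depth): 400x640x3 uint8, red, green, blue; 400x640 float32, m along the optical axis (not along the pixel's ray), 0 where there is no reading.
- arm.camera_info(name): a dict with "mtx" (3x3 intrinsics, pixels), "k1" (the pictures are not rectified: a ray, as slopes to the right and down, at radius r is drawn at 1 + k1 r^2 times it, then the intrinsics apply), "R" (3x3) and "t" (3): a world point X has camera coordinates R X + t. Camera axes: x right, y down, z forward; pixel columns grow to the right and rows downward; lengths in m; the calibration is good to about 2 mm. A picture is of the moment at which its call begins: read the wrist's pose just before it. camera_info takes no time and is no camera call; for the wrist camera it gives the pose at the moment of the call.
- arm.close_job(): hands the job in, once; it reports no verdict.
The state is a dict: "time_s": time; "q": joint angles; "dq": joint speeds; "joint_torque": joint torques, N m; "eef_pos": TCP position; "tcp_rot": TCP orientation; "force": force on the tool from outside, world axes, zero at the start; "ft_torque": the same for the moment, N m; "grip_width": opening from 0.0 (shut) to 1.0 (fully open).
Only numpy, scipy, OpenCV 4.12 (cv2) and the standard library are available. Lean on these libraries where they do the work, as an engineer would, in place of code of your own. Each camera call takes 0.05 s, during which the arm holds its last target. There are 200 camera calls.

## Task

The small squat jar stands in the stock tray, hemmed in by three bottles: move all three bottles onto the black rubber mat at the side first, leaving the jar where it is, then stand the jar in the round pocket in the middle of the order carton. Only when the jar is packed, put the three bottles back in the stock tray, each upright and centred on the black outline of its own shape, the oblong one turned to match its outline. Tip nothing over, and leave the small metal can in the stock tray where it stands.

Things in the scene. Friction and masses are not known exactly. Their poses are not given: they have to be found in the camera images.
- round_bottle: Round bottle, 56 mm in diameter, 135 mm high in all; off-white plastic with a paper label; on its axis a neck 28 mm wide and 12 mm high and above it a black screw cap 34 mm in diameter and 24 mm high, so that the top 36 mm stand free above the shoulder and the cap can be gripped from above at any yaw; about 0.25 kg. Origin: centre of the underside, z up.
- square_bottle: Square bottle, 56 x 56 mm, 120 mm high in all; off-white plastic with a paper label; on its axis a neck 28 mm wide and 12 mm high and above it a black screw cap 34 mm in diameter and 24 mm high, so that the top 36 mm stand free above the shoulder and the cap can be gripped from above at any yaw; about 0.25 kg. Origin: centre of the underside, z up, x and y along its sides.
- oblong_bottle: Oblong flat bottle, 74 mm (its x) by 40 mm (its y), 128 mm high in all; off-white plastic with a paper label; on its axis a neck 28 mm wide and 12 mm high and above it a black screw cap 34 mm in diameter and 24 mm high, so that the top 36 mm stand free above the shoulder and the cap can be gripped from above at any yaw; about 0.25 kg. Origin: centre of the underside, z up.
- jar: Squat jar, 50 mm in diameter, 62 mm high, off-white with a paper label and a wide white lid, 0.12 kg; it stands on the tray floor between the three bottles. Origin: centre of the underside, z up.
- can: Small metal can, 44 mm in diameter, 56 mm high, bare grey metal, near one of the robot-side corners of the stock tray (a small cardboard box of about the same size stands near the other); it is to stay where it is. Origin: centre of the underside, z up.
- pad_round: Filled black round outline, 72 mm in diameter, the place of the round bottle, lying on the floor of the stock tray (a fixed shallow steel tray, 190 x 290 mm, orange rim 18 mm high, floor 6 mm above the table); 1 mm thin film, the bottle's underside stands at the floor height. At the start its bottle stands on it and only the rim shows. Origin: centre of its underside, at the height of the tray floor, z up.
- pad_square: Filled black square outline, 72 x 72 mm, the place of the square bottle, lying on the floor of the stock tray (a fixed shallow steel tray, 190 x 290 mm, orange rim 18 mm high, floor 6 mm above the table); 1 mm thin film, the bottle's underside stands at the floor height. At the start its bottle stands on it and only the rim shows. Origin: centre of its underside, at the height of the tray floor, z up.
- pad_oblong: Filled black oblong outline, 90 mm (its x) by 56 mm (its y), the place of the oblong bottle, lying on the floor of the stock tray (a fixed shallow steel tray, 190 x 290 mm, orange rim 18 mm high, floor 6 mm above the table); 1 mm thin film, the bottle's underside stands at the floor height. At the start its bottle stands on it and only the rim shows. Origin: centre of its underside, at the height of the tray floor, z up.
- mat: Black rubber mat, 300 mm (its x) by 120 mm (its y), 3 mm thick, lying on the table to one side of the stock tray, empty at the start; room for the three bottles in a row along its x, 95 mm apart. Origin: centre of the underside, z up.
- carton: Open cardboard carton, 180 mm (its x) by 160 mm (its y), 45 mm high, walls and floor 4 mm, fixed on the table at the other side. On its floor, at its centre, an almost round (eight-sided) pocket 74 mm across inside with a 16 mm high rim (measured from the table). Origin: centre of the underside, z up.
Mind the look-alikes: they are no part of the job. Leave any blue or pink look-alike of the jar alone.

How it is judged:
On the way, in this order (a step that is already met when the one before it is completed fails the run):
1. all three bottles stand upright on the rubber mat while the jar still stands in its place (x of round_bottle in the frame of mat between -0.145 and 0.145 m and y of round_bottle in the frame of mat between -0.058 and 0.058 m and z of each of round_bottle, square_bottle, oblong_bottle in the frame of mat below 0.01 m and angle between each of round_bottle, square_bottle, oblong_bottle's own z axis and vertical below 0.12 rad and linear speed of each of round_bottle, square_bottle, oblong_bottle below 0.05 m/s and x of square_bottle in the frame of mat between -0.145 and 0.145 m and y of square_bottle in the frame of mat between -0.058 and 0.058 m and x of oblong_bottle in the frame of mat between -0.145 and 0.145 m and y of oblong_bottle in the frame of mat between -0.058 and 0.058 m and distance of jar from where it was at the start of the episode below 0.025 m), for 0.2 s.
2. the jar stands in the pocket of the order carton while the three bottles are still on the mat (horizontal distance between jar and carton below 0.014 m and z of jar in the frame of carton below 0.01 m and angle between each of jar, round_bottle, square_bottle, oblong_bottle's own z axis and vertical below 0.12 rad and linear speed of jar below 0.03 m/s and x of round_bottle in the frame of mat between -0.145 and 0.145 m and y of round_bottle in the frame of mat between -0.058 and 0.058 m and z of each of round_bottle, square_bottle, oblong_bottle in the frame of mat below 0.01 m and linear speed of each of round_bottle, square_bottle, oblong_bottle below 0.05 m/s and x of square_bottle in the frame of mat between -0.145 and 0.145 m and y of square_bottle in the frame of mat between -0.058 and 0.058 m and x of oblong_bottle in the frame of mat between -0.145 and 0.145 m and y of oblong_bottle in the frame of mat between -0.058 and 0.058 m), for 0.2 s.
At the end, for the whole second after the job is handed in: Bottles upright (0.12 rad) and at rest on the stock tray floor, each within 13 mm of the centre of its own outline, the oblong one within 0.30 rad of its direction; jar upright, at rest, on the floor of the carton pocket within 14 mm of its centre; can within 20 mm of its start (horizontal distance between round_bottle and pad_round below 0.013 m and z of round_bottle in the frame of pad_round below 0.006 m and angle between each of round_bottle, square_bottle, oblong_bottle, jar's own z axis and vertical below 0.12 rad and linear speed of each of round_bottle, square_bottle, oblong_bottle, jar below 0.03 m/s and horizontal distance between square_bottle and pad_square below 0.013 m and z of square_bottle in the frame of pad_square below 0.006 m and horizontal distance between oblong_bottle and pad_oblong below 0.013 m and z of oblong_bottle in the frame of pad_oblong below 0.006 m and angle between the x axis of oblong_bottle and the x axis of pad_oblong, either way round below 0.3 rad and horizontal distance between jar and carton below 0.014 m and z of jar in the frame of carton below 0.01 m and distance of can from where it was at the start of the episode below 0.02 m); the robot touches nothing.
It fails at once if a bottle, the jar or the can is tipped by more than 0.6 rad (angle between any of round_bottle, square_bottle, oblong_bottle, jar, can's own z axis and vertical above 0.6 rad).
It fails at once if the small metal can is displaced by more than 30 mm (distance of can from where it was at the start of the episode above 0.03 m).
It also fails if it takes over 144 s, if anything falls off the work surface, if the arm or the gripper's body presses on something with over 40 N, if the wrist force passes 120 N, or if a joint passes its speed limit or range.

## Working session

There is one attempt and no reset: what is moved stays moved. The work goes in short steps, Python scripts to look and compute and a tool call to move; the robot and the scene stay as the last step left them, time stands still between calls to the robot, and variables do not carry over. Pictures are saved under pics/ and viewed, about 12 in all and at most 16, crops included, and the job is handed in when it is done.

Besides the shell and the picture viewer there is one more tool, called after "Emit:" by a JSON object that holds its "fn" and its "kwargs". move_arm: Moves the arm, as the interface text tells. Shifts and turns lie within -1 to 1; 1 stands for 4 cm of shift or 5 degrees of turn. Its arguments: {"type":"object","properties":{"targets":{"type":"array"},"newtons":{"type":"number"}},"required":["targets"]}

```bash
ls; mkdir -p pics
cat > h.py <<'E'
import numpy as np, cv2
from station import arm
def pts(name,d,info=None):
    c=info or arm.camera_info(name); K=np.array(c["mtx"]);h,w=d.shape
    u,v=np.meshgrid(np.arange(w,dtype=float),np.arange(h,dtype=float))
    p=cv2.undistortPoints(np.stack([u,v],-1).reshape(-1,1,2),K,np.array([c["k1"],0,0,0.])).reshape(h,w,2)
    X=np.concatenate([p*d[...,None],d[...,None]],-1)
    return (X-np.array(c["t"]).ravel())@np.array(c["R"])
def ray(name,uv,z):
    c=arm.camera_info(name);R=np.array(c["R"]);t=np.array(c["t"]).ravel()
    p=cv2.undistortPoints(np.array(uv,float).reshape(-1,1,2),np.array(c["mtx"]),np.array([c["k1"],0,0,0.])).reshape(-1,2)
    D=np.c_[p,np.ones(len(p))]@R; o=-R.T@t
    return o+D*((z-o[2])/D[:,2])[:,None]
def save(img,f): cv2.imwrite("pics/"+f,img[...,::-1])
E
python3 - <<'E'
from h import *
s=arm.observe();print(s)
for n in ("top","scene"):
    c=arm.camera_info(n);print(n,c)
    p,d=arm.snapshot(n);save(p,n+"0.png");np.savez(n+"0.npz",p=p,d=d)
E
```

```text
pics
{'time_s': 0.0, 'q': array([ 1.18089487e+00,  3.59521808e-01,  1.51142357e+00,  1.17428407e-05,
        1.27251140e+00, -1.15133883e-01]), 'dq': array([ 0.00106802,  0.0009994 ,  0.00191992,  0.00046133,  0.00041793,
       -0.00091725]), 'joint_torque': array([-3.67138360e-03, -5.27624953e+01, -2.78619844e+01, -4.88816167e-04,
        1.33806904e-02,  6.52728090e-05]), 'eef_pos': array([0.16255745, 0.57685532, 0.23044696]), 'tcp_rot': array([ 4.68671896e-04,  7.97284599e-01,  6.03602849e-01, -8.05682046e-04]), 'force': array([ 0.36744245,  0.22824165, -0.21438771]), 'ft_torque': array([ 0.05661966,  0.02960026, -0.02469644]), 'grip_width': 0.9965484070993098}
top {'mtx': array([[419.49784478,   0.        , 311.70907701],
       [  0.        , 419.49784478, 196.47754347],
       [  0.        ,   0.        ,   1.        ]]), 'k1': -0.06456084887686757, 'R': array([[-0.08515826, -0.99635587,  0.00480135],
       [-0.96994908,  0.08179704, -0.22914632],
       [ 0.22791854, -0.02417077, -0.97338015]]), 't': array([0.02975364, 0.53523029, 0.86472287])}
scene {'mtx': array([[384.52954298,   0.        , 320.87826498],
       [  0.        , 384.52954298, 196.05440855],
       [  0.        ,   0.        ,   1.        ]]), 'k1': 0.03297770493530562, 'R': array([[ 0.55575811,  0.83134281,  0.00143109],
       [ 0.57258872, -0.38153015, -0.72565619],
       [-0.60272306,  0.40410874, -0.68805599]]), 't': array([-0.30255788, -0.283235  ,  1.17611683])}
```

View pics/top0.png

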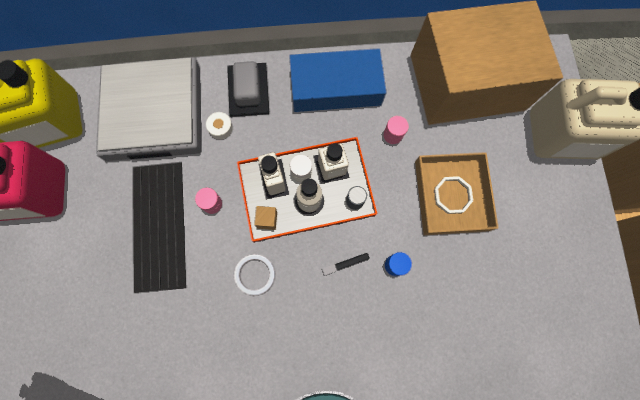

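View pics/scene0.png

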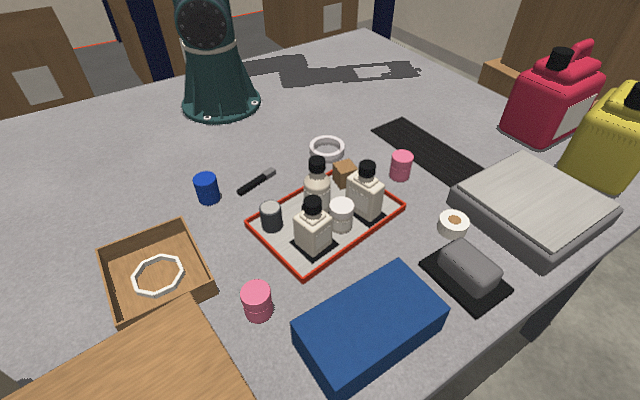

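The top view shows the oblong cap at (269,160), the square cap at (334,151), the round cap at (309,187), the jar at (301,168), the can at (357,197), the mat around (159,228) and the pocket around (454,194).

```bash
cat > m.py <<'E'
from h import *
for n in ("top","scene"):
    f=np.load(n+"0.npz");p,d=f["p"],f["d"];X=pts(n,d);g=p.max(2).astype(int);sat=g-p.min(2)
    Z=X[...,2];ok=d>0
    ang=lambda r:np.degrees(r)
    tray=ok&(p[...,0]>150)&(sat>110)&(p[...,2]<80)&(Z<.035)&(Z>.0)
    tray&=(abs(X[...,0]-.5)<.3)
    k,l,st,_=cv2.connectedComponentsWithStats(tray.astype(np.uint8));
    i=1+st[1:,4].argmax();r=cv2.minAreaRect(X[l==i][:,:2].astype(np.float32));print(n,"tray",r)
    (cx,cy)=r[0]
    near=ok&(np.hypot(X[...,0]-cx,X[...,1]-cy)<.17)
    m=near&(Z>.115)&(Z<.15)&(g<110)
    k,l,st,_=cv2.connectedComponentsWithStats(m.astype(np.uint8))
    for i in range(1,k):
        if st[i,4]>25:
            q=X[l==i];zt=np.percentile(q[:,2],90);t=q[q[:,2]>zt-.006]
            c,rad=cv2.minEnclosingCircle(t[:,:2].astype(np.float32));print("cap",len(t),zt.round(4),np.round(c,4),round(rad,4),t[:,:2].mean(0).round(4))
    m=near&(Z>.05)&(Z<.075)
    k,l,st,_=cv2.connectedComponentsWithStats(m.astype(np.uint8))
    for i in range(1,k):
        if st[i,4]>25:
            q=X[l==i];c,rad=cv2.minEnclosingCircle(q[:,:2].astype(np.float32));print("mid",len(q),np.round(c,4),round(rad,4),q.mean(0).round(4),p[l==i].mean(0).round())
    m=near&(Z<.016)&(g<60)
    k,l,st,_=cv2.connectedComponentsWithStats(m.astype(np.uint8))
    for i in range(1,k):
        if st[i,4]>25:
            q=X[l==i];print("pad",len(q),cv2.minAreaRect(q[:,:2].astype(np.float32)))
    m=ok&(Z<.012)&(g<70)&(X[...,1]>cy+.16)&(X[...,0]<.75)
    k,l,st,_=cv2.connectedComponentsWithStats(cv2.morphologyEx(m.astype(np.uint8),cv2.MORPH_CLOSE,np.ones((5,5))))
    for i in range(1,k):
        if st[i,4]>500: q=X[(l==i)&ok];print("mat",len(q),q[:,2].mean(),cv2.minAreaRect(q[:,:2].astype(np.float32)))
    m=ok&(Z<.03)&(Z>.008)&(p.min(2)>175)&(sat<45)&(X[...,1]<cy-.19)
    k,l,st,_=cv2.connectedComponentsWithStats(m.astype(np.uint8),connectivity=8)
    for i in range(1,k):
        if st[i,4]>60: q=X[l==i];print("pocket",len(q),q.mean(0),cv2.minEnclosingCircle(q[:,:2].astype(np.float32)))
    m=ok&(Z<.05)&(Z>.035)&(p[...,0]>p[...,2].astype(int)+35)&(X[...,1]<cy-.19)&(X[...,0]<.85)
    k,l,st,_=cv2.connectedComponentsWithStats(m.astype(np.uint8),connectivity=8)
    for i in range(1,k):
        if st[i,4]>60: q=X[l==i];print("carton",len(q),cv2.minAreaRect(q[:,:2].astype(np.float32)))
E
python3 m.py
```

```text
top tray ((0.5699986219406128, -0.005129620432853699), (0.19502975046634674, 0.2926676869392395), 7.581430435180664)
cap 188 0.1279 [ 0.6172 -0.0697] 0.0171 [ 0.6164 -0.0697]
cap 190 0.1358 [0.599  0.0705] 0.017 [0.5977 0.0697]
cap 205 0.1428 [ 0.5398 -0.0094] 0.0171 [ 0.539  -0.0091]
mid 100 [ 0.6156 -0.0697] 0.0366 [ 0.5957 -0.065   0.0628] [107. 102.  94.]
mid 400 [0.609  0.0041] 0.0255 [0.607  0.0036 0.0673] [225. 223. 219.]
mid 51 [0.5657 0.0641] 0.019 [0.563  0.0633 0.063 ] [101.  95.  86.]
mid 311 [ 0.5306 -0.1153] 0.022 [ 0.5294 -0.1147  0.0623] [185. 183. 179.]
mid 64 [ 0.5281 -0.0078] 0.0257 [ 0.517  -0.007   0.0633] [110. 106.  98.]
mid 401 [0.5017 0.0914] 0.0302 [0.5017 0.0915 0.0564] [181. 140.  87.]
pad 141 ((0.6027871370315552, -0.05747240036725998), (0.09374232590198517, 0.05189767852425575), 53.00297164916992)
pad 52 ((0.6088552474975586, 0.045355938374996185), (0.07638002932071686, 0.00629405165091157), 11.411722183227539)
pad 96 ((0.578696608543396, 0.08201485872268677), (0.08171188086271286, 0.040466804057359695), 46.96807861328125)
pad 64 ((0.5220003724098206, 0.
[... 1457 characters left out ...]
71248245), (0.07140146940946579, 0.07053721696138382), 8.885873794555664)
mat 685 -0.21925036164100037 ((-0.7825228571891785, 1.3323017358779907), (0.11890050768852234, 0.08579519391059875), 43.67584228515625)
mat 2961 0.003425382813953834 ((0.5087677240371704, 0.34489813446998596), (0.28706347942352295, 0.12196909636259079), 0.842678964138031)
pocket 396 [ 0.52954521 -0.35025566  0.01519704] ((0.5272006988525391, -0.348336786031723), 0.04542263597249985)
carton 1110 ((0.5269143581390381, -0.34842240810394287), (0.16011907160282135, 0.18449506163597107), 88.22651672363281)
carton 88 ((0.7069782018661499, -0.23711499571800232), (0.037882331758737564, 0.011130684986710548), 60.831024169921875)
```

Emit:
{"fn": "move_arm", "kwargs": {"targets": [[0,0,0,0,0,-1,1],[0,0,0,0,0,-1,1],[0,0,0,0,0,-1,1],[0,0,0,0,0,-0.14,0.5],[-0.97,0.84,0,0,0,0,0.5],[-0.97,0.84,0,0,0,0,0.5],[-0.97,0.84,0,0,0,0,0.5],[-0.97,0.84,0,0,0,0,0.5],[-0.97,0.84,0,0,0,0,0.5],[-0.97,0.84,0,0,0,0,0.5],[-0.97,0.84,0,0,0,0,0.5],[-0.97,0.84,0,0,0,0,0.5]], "newtons": 50}}

```text
time_s: 1.6
eef_pos: [0.4322, 0.2655, 0.2313]
tcp_rot: [0.0, 0.708, 0.706, 0.0]
force: [-0.1, 0.9, -0.4]
grip_width: 0.748
```

Emit:
{"fn": "move_arm", "kwargs": {"targets": [[-0.98,0.845,0,0,0,0,0.5],[-0.98,0.845,0,0,0,0,0.5],[-0.98,0.845,0,0,0,0,0.5],[-0.98,0.845,0,0,0,0,0.5],[-0.98,0.845,0,0,0,0,0.5],[0,0,0,0,0,0,0.5],[0,0,0,0,0,0,0.5]]}}

```text
time_s: 2.48
eef_pos: [0.5995, 0.0709, 0.2308]
tcp_rot: [-0.001, 0.708, 0.706, -0.0]
force: [0.7, -0.0, 0.3]
grip_width: 0.752
```

Run:
```python
from h import *
print(arm.observe()["eef_pos"])
c=arm.camera_info("wrist");p,d=arm.snapshot("wrist");save(p,"w1.png");X=pts("wrist",d,c)
m=(d>0)&(X[...,2]>.115)&(X[...,2]<.145)&(p.max(2)<110)
k,l,st,_=cv2.connectedComponentsWithStats(m.astype(np.uint8))
for i in range(1,k):
    if st[i,4]>100:
        q=X[l==i];zt=np.percentile(q[:,2],90);t=q[q[:,2]>zt-.005];print(len(t),zt,cv2.minEnclosingCircle(t[:,:2].astype(np.float32)),t.mean(0))
```

```text
[0.59948601 0.07088372 0.23079342]
1472 0.14191280989557664 ((0.5417149066925049, -0.00850446056574583), 0.016574425622820854) [ 0.54140544 -0.00795556  0.14098631]
1128 0.13490626301017467 ((0.6002265214920044, 0.07041570544242859), 0.016613351181149483) [0.59938759 0.07033375 0.13404696]
1022 0.12692873405740746 ((0.6191297769546509, -0.06970684230327606), 0.016889944672584534) [ 0.61809131 -0.06859455  0.12595127]
102 0.12234516674988676 ((0.843447744846344, -0.30661189556121826), 0.015326769091188908) [ 0.84686185 -0.30773459  0.12018174]
```

View pics/w1.png

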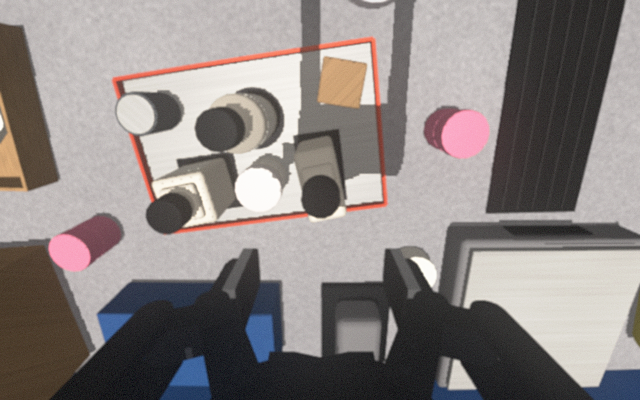

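The wrist view shows the three caps: oblong at (320,195), square at (172,212) and round at (220,128). All agree with the fixed cameras to about 2 mm.

Emit:
{"fn": "move_arm", "kwargs": {"targets": [[0,0,0.8,0,0,0,0.5],[0,0,0.8,0,0,0,0.5],[0,0,0.8,0,0,0,0.5],[0,0,0.5,0,0,0,0.5],[0,0,0.27,0,0,0,0.5],[0,0,0,0,0,0,0.5],[0,0,0,0,0,0,-1],[0,0,0,0,0,0,-1],[0,0,0,0,0,0,-1],[0,0,0,0,0,0,-1],[0,0,0,0,0,0,-1],[0,0,0,0,0,0,-1]]}}

```text
time_s: 4.03
eef_pos: [0.601, 0.0707, 0.1058]
tcp_rot: [0.001, 0.707, 0.707, 0.001]
force: [-1.5, -0.4, 6.1]
grip_width: 0.38
```

Emit:
{"fn": "move_arm", "kwargs": {"targets": [[0,0,-0.3,0,0,0,-1],[0,0,-0.7,0,0,0,-1],[0,0,-0.8,0,0,0,-1],[0,0,-0.8,0,0,0,-1],[0.5,0,0,0,0,0,-1],[0.9,0.1,0,0,0,0,-1],[0.98,0,0,0,0,0,-1],[0.98,0,0,0,0,0,-1],[0.98,0,0,0,0,0,-1],[0.98,0,0,0,0,0,-1],[0.9,0,0,0,0,0,-1],[0.68,0,0,0,0,0,-1]]}}

```text
time_s: 5.52
eef_pos: [0.6028, 0.349, 0.2067]
tcp_rot: [-0.001, 0.707, 0.707, -0.001]
force: [0.2, -0.4, -2.5]
grip_width: 0.38
```

Emit:
{"fn": "move_arm", "kwargs": {"targets": [[0,0,0.7,0,0,0,-1],[0,0,0.7,0,0,0,-1],[0,0,0.6,0,0,0,-1],[0,0,0.3,0,0,0,-1],[0,0,0.15,0,0,0,-1],[0,0,0.05,0,0,0,-1],[0,0,0,0,0,0,-1]]}}

```text
time_s: 6.4
eef_pos: [0.6049, 0.3469, 0.1092]
tcp_rot: [0.0, 0.707, 0.707, 0.001]
force: [0.5, -0.2, -2.6]
grip_width: 0.382
```

Emit:
{"fn": "move_arm", "kwargs": {"targets": [[0,0,0.08,0,0,0,-1],[0,0,0.05,0,0,0,-1],[0,0,0,0,0,0,-1]]}}

```text
time_s: 6.78
eef_pos: [0.6043, 0.3466, 0.1032]
tcp_rot: [-0.0, 0.707, 0.707, -0.0]
force: [0.1, -0.1, -2.3]
grip_width: 0.381
```

Emit:
{"fn": "move_arm", "kwargs": {"targets": [[0,0,0.03,0,0,0,-1],[0,0,0.02,0,0,0,-1],[0,0,0,0,0,0,-1]]}}

```text
time_s: 7.15
eef_pos: [0.6047, 0.3467, 0.1029]
tcp_rot: [0.0, 0.707, 0.707, 0.0]
force: [-2.1, -1.8, 7.3]
grip_width: 0.381
```

Emit:
{"fn": "move_arm", "kwargs": {"targets": [[0,0,0,0,0,0,0.5],[0,0,0,0,0,0,0.5],[0,0,0,0,0,0,0.5],[0,0,-0.3,0,0,0,0.5],[0,0,-0.9,0,0,0,0.5],[0,0,-1,0,0,0,0.5],[0,0,-1,0,0,0,0.5],[-0.9,-0.16,0,0,0,0,0.5],[-1,-0.18,0,0,0,0,0.5],[-1,-0.18,0,0,0,0,0.5],[-1,-0.18,0,0,0,0,0.5],[-1,-0.18,0,0,0,0,0.5]]}}

```text
time_s: 8.65
eef_pos: [0.569, 0.1496, 0.2303]
tcp_rot: [0.0, 0.707, 0.707, 0.0]
force: [0.2, 0.1, 0.2]
grip_width: 0.746
```

Emit:
{"fn": "move_arm", "kwargs": {"targets": [[-1,-0.18,0,0,0,0,0.5],[-1,-0.18,0,0,0,0,0.5],[-1,-0.17,0,0,0,0,0.5],[-0.99,-0.17,0,0,0,0,0.5],[0,0,0,0,0,0,0.5],[0,0,0,0,0,0,0.5]]}}

```text
time_s: 9.4
eef_pos: [0.5413, -0.0086, 0.2299]
tcp_rot: [0.0, 0.708, 0.707, 0.0]
force: [-0.5, -0.1, 1.0]
grip_width: 0.748
```

```bash
cat > caps.py <<'E'
from h import *
import sys
n=sys.argv[1];s=arm.observe();print(s["eef_pos"],s["force"].round(1))
c=arm.camera_info(n);p,d=arm.snapshot(n);save(p,sys.argv[2]);X=pts(n,d,c)
m=(d>0)&(X[...,2]>.112)&(X[...,2]<.147)&(p.max(2)<110)&(X[...,0]<.75)&(X[...,1]>-.2)
k,l,st,_=cv2.connectedComponentsWithStats(m.astype(np.uint8))
for i in range(1,k):
    if st[i,4]>100:
        q=X[l==i];zt=np.percentile(q[:,2],90);t=q[q[:,2]>zt-.005];print(len(t),zt.round(4),cv2.minEnclosingCircle(t[:,:2].astype(np.float32)),t.mean(0).round(4))
E
python3 caps.py wrist w2.png; python3 caps.py top t2.png
```

```text
[ 0.54125702 -0.00861546  0.22993133] [-0.5 -0.1  1. ]
1243 0.1419 ((0.5417837500572205, -0.009257294237613678), 0.017062876373529434) [ 0.5408 -0.0091  0.141 ]
348 0.1269 ((0.618985116481781, -0.06762489676475525), 0.01606440730392933) [ 0.6177 -0.0611  0.126 ]
[ 0.54127711 -0.0082058   0.22979555] [ 0.3  1.2 -0.1]
178 0.133 ((0.6017552018165588, 0.34481704235076904), 0.016420593485236168) [0.6017 0.3444 0.1315]
204 0.143 ((0.5389336347579956, -0.008586614392697811), 0.016651060432195663) [ 0.539  -0.0089  0.1414]
```

Emit:
{"fn": "move_arm", "kwargs": {"targets": [[0,0,0.8,0,0,0,0.5],[0,0,0.8,0,0,0,0.5],[0,0,0.7,0,0,0,0.5],[0,0,0.4,0,0,0,0.5],[0,0,0.23,0,0,0,0.5],[0,0,0,0,0,0,0.5],[0,0,0,0,0,0,-1],[0,0,0,0,0,0,-1],[0,0,0,0,0,0,-1],[0,0,0,0,0,0,-1],[0,0,0,0,0,0,-1],[0,0,0,0,0,0,-1]]}}

```text
time_s: 11.0
eef_pos: [0.5418, -0.009, 0.1132]
tcp_rot: [0.001, 0.707, 0.707, 0.001]
force: [0.4, -0.3, 6.4]
grip_width: 0.388
```

Emit:
{"fn": "move_arm", "kwargs": {"targets": [[0,0,-0.3,0,0,0,-1],[0,0,-0.7,0,0,0,-1],[0,0,-0.8,0,0,0,-1],[0,0,-0.8,0,0,0,-1],[0.5,-0.08,0,0,0,0,-1],[0.9,-0.1,0,0,0,0,-1],[1,-0.1,0,0,0,0,-1],[1,-0.1,0,0,0,0,-1],[1,-0.1,0,0,0,0,-1],[1,-0.1,0,0,0,0,-1],[1,-0.1,0,0,0,0,-1],[1,-0.1,0,0,0,0,-1]]}}

```text
time_s: 12.5
eef_pos: [0.5079, 0.2889, 0.2146]
tcp_rot: [-0.001, 0.707, 0.707, -0.001]
force: [0.5, -0.2, -2.2]
grip_width: 0.378
```

Emit:
{"fn": "move_arm", "kwargs": {"targets": [[0.9,0,0,0,0,0,-1],[0.56,0,0,0,0,0,-1],[0,0,0.7,0,0,0,-1],[0,0,0.7,0,0,0,-1],[0,0,0.6,0,0,0,-1],[0,0,0.4,0,0,0,-1],[0,0,0.15,0,0,0,-1],[0,0,0.03,0,0,0,-1],[0,0,0,0,0,0,-1]]}}

```text
time_s: 13.62
eef_pos: [0.5106, 0.3459, 0.1137]
tcp_rot: [0.0, 0.707, 0.707, 0.001]
force: [0.8, 1.4, -2.4]
grip_width: 0.381
```

Emit:
{"fn": "move_arm", "kwargs": {"targets": [[0,0,0.05,0,0,0,-1],[0,0,0.04,0,0,0,-1],[0,0,0,0,0,0,-1]]}}

```text
time_s: 14.0
eef_pos: [0.5105, 0.3458, 0.1103]
tcp_rot: [0.0, 0.707, 0.707, 0.001]
force: [-0.5, -2.0, 4.4]
grip_width: 0.382
```

Emit:
{"fn": "move_arm", "kwargs": {"targets": [[0,0,0,0,0,0,0.5],[0,0,0,0,0,0,0.5],[0,0,0,0,0,0,0.5],[0,0,-0.3,0,0,0,0.5],[0,0,-0.7,0,0,0,0.5],[0,0,-1,0,0,0,0.5],[0,0,-1,0,0,0,0.5],[-0.9,0,0,0,0,0,0.5],[-1,0.3,0,0,0,0,0.5],[-1,0.3,0,0,0,0,0.5],[-1,0.3,0,0,0,0,0.5],[-1,0.3,0,0,0,0,0.5]]}}

```text
time_s: 15.5
eef_pos: [0.5584, 0.1483, 0.2303]
tcp_rot: [0.0, 0.707, 0.707, 0.0]
force: [0.2, 0.4, -0.0]
grip_width: 0.748
```

Emit:
{"fn": "move_arm", "kwargs": {"targets": [[-1,0.3,0,0,0,0,0.5],[-1,0.3,0,0,0,0,0.5],[-1,0.3,0,0,0,0,0.5],[-1,0.3,0,0,0,0,0.5],[-1,0.3,0,0,0,0,0.5],[-0.5,0,0,0,0,0,0.5],[0,0,0,0,0,0,0.5],[0,0,0,0,0,0,0.5]]}}

```text
time_s: 16.5
eef_pos: [0.6171, -0.0692, 0.2295]
tcp_rot: [-0.0, 0.707, 0.707, 0.0]
force: [-0.9, 0.8, 0.3]
grip_width: 0.751
```

```bash
python3 caps.py wrist w3.png; python3 caps.py top t3.png
```

```text
[ 0.61714725 -0.06922478  0.2294682 ] [-0.9  0.8  0.3]
1084 0.127 ((0.6189593076705933, -0.06985487788915634), 0.016786789521574974) [ 0.6182 -0.0697  0.1261]
[ 0.61721523 -0.06898627  0.22945907] [-0.3  0.3  0.3]
179 0.1329 ((0.6019719243049622, 0.34471702575683594), 0.0162395890802145) [0.6017 0.3443 0.1313]
201 0.1399 ((0.5092660188674927, 0.3442492187023163), 0.016993960365653038) [0.5087 0.3442 0.1383]
```

Emit:
{"fn": "move_arm", "kwargs": {"targets": [[0,0.04,0.8,0,0,0,0.5],[0,0,0.8,0,0,0,0.5],[0,0,0.8,0,0,0,0.5],[0,0,0.6,0,0,0,0.5],[0,0,0.29,0,0,0,0.5],[0,0,0,0,0,0,0.5],[0,0,0,0,0,0,-1],[0,0,0,0,0,0,-1],[0,0,0,0,0,0,-1],[0,0,0,0,0,0,-1],[0,0,0,0,0,0,-1],[0,0,0,0,0,0,-1]]}}

```text
time_s: 18.1
eef_pos: [0.6203, -0.0705, 0.0991]
tcp_rot: [0.001, 0.707, 0.707, 0.001]
force: [-0.4, 2.2, 6.6]
grip_width: 0.385
```

Emit:
{"fn": "move_arm", "kwargs": {"targets": [[0,0,-0.3,0,0,0,-1],[0,0,-0.7,0,0,0,-1],[0,0,-0.9,0,0,0,-1],[0,0,-0.9,0,0,0,-1],[0.5,-0.4,0,0,0,0,-1],[0.9,-0.7,0,0,0,0,-1],[0.9,-0.7,0,0,0,0,-1],[0.9,-0.7,0,0,0,0,-1],[0.9,-0.7,0,0,0,0,-1],[0.9,-0.7,0,0,0,0,-1],[0.9,-0.7,0,0,0,0,-1],[0.9,-0.5,0,0,0,0,-1]]}}

```text
time_s: 19.6
eef_pos: [0.4137, 0.2023, 0.21]
tcp_rot: [-0.0, 0.707, 0.707, -0.0]
force: [0.3, -0.4, -2.8]
grip_width: 0.381
```

Emit:
{"fn": "move_arm", "kwargs": {"targets": [[0.9,0,0,0,0,0,-1],[0.9,0,0,0,0,0,-1],[0.9,0,0,0,0,0,-1],[0.86,0,0,0,0,0,-1],[0,0,0.7,0,0,0,-1],[0,0,0.8,0,0,0,-1],[0,0,0.7,0,0,0,-1],[0,0,0.4,0,0,0,-1],[0,0,0.15,0,0,0,-1],[0,0,0,0,0,0,-1]]}}

```text
time_s: 20.85
eef_pos: [0.416, 0.3442, 0.1]
tcp_rot: [0.0, 0.707, 0.707, 0.0]
force: [0.0, 0.2, -3.0]
grip_width: 0.375
```

Emit:
{"fn": "move_arm", "kwargs": {"targets": [[0,0,0.06,0,0,0,-1],[0,0,0.05,0,0,0,-1],[0,0,0,0,0,0,-1]]}}

```text
time_s: 21.22
eef_pos: [0.4162, 0.3446, 0.0962]
tcp_rot: [0.0, 0.707, 0.707, 0.001]
force: [-0.8, -0.0, 3.2]
grip_width: 0.381
```

Emit:
{"fn": "move_arm", "kwargs": {"targets": [[0,0,0,0,0,0,0.5],[0,0,0,0,0,0,0.5],[0,0,0,0,0,0,0.5],[0,0,-0.35,0,0,0,0.5],[0,0,-1,0,0,0,0.8],[0,0,-1,0,0,0,0.8],[0,0,-1,0,0,0,0.8],[-0.9,0,0,0,0,0,0.8],[-0.9,0.6,0,0,0,0,0.8],[-0.9,0.6,0,0,0,0,0.8],[-0.9,0.6,0,0,0,0,0.8],[-0.9,0.6,0,0,0,0,0.8]]}}

```text
time_s: 22.72
eef_pos: [0.5123, 0.1628, 0.2304]
tcp_rot: [0.0, 0.707, 0.707, 0.0]
force: [1.3, -0.2, 0.4]
grip_width: 0.9
```

Emit:
{"fn": "move_arm", "kwargs": {"targets": [[-0.9,0.6,0,0,0,0,0.8],[-0.9,0.6,0,0,0,0,0.8],[-0.9,0.6,0,0,0,0,0.8],[-0.9,0.6,0,0,0,0,0.8],[-0.43,0.07,0,0,0,0,0.8],[0,0,0,0,0,0,0.8],[0,0,0,0,0,0,0.8]]}}

```text
time_s: 23.6
eef_pos: [0.6092, 0.0038, 0.2295]
tcp_rot: [-0.0, 0.707, 0.707, -0.0]
force: [0.7, -0.3, 0.6]
grip_width: 0.902
```

```bash
cat > pads.py <<'E'
from h import *
import sys
for n in ("wrist","top","scene"):
    s=arm.observe();c=arm.camera_info(n);p,d=arm.snapshot(n);save(p,f"{sys.argv[1]}_{n}.png");X=pts(n,d,c);Z=X[...,2]
    print(n,s["eef_pos"].round(4))
    near=(d>0)&(abs(X[...,0]-.57)<.13)&(abs(X[...,1]+.004)<.17)
    m=near&(Z<.014)&(p.max(2)<60)
    k,l,st,_=cv2.connectedComponentsWithStats(m.astype(np.uint8))
    for i in range(1,k):
        if st[i,4]>120: q=X[l==i];print(" pad",len(q),[np.round(a,4) for a in cv2.minAreaRect(q[:,:2].astype(np.float32))],q.mean(0).round(4))
    m=near&(Z>.055)&(Z<.075)
    k,l,st,_=cv2.connectedComponentsWithStats(m.astype(np.uint8))
    for i in range(1,k):
        if st[i,4]>120: q=X[l==i];z=np.percentile(q[:,2],80);q=q[abs(q[:,2]-z)<.004];print(" mid",len(q),z.round(4),cv2.minEnclosingCircle(q[:,:2].astype(np.float32)),q.mean(0).round(4))
E
python3 pads.py a; python3 caps.py top t4.png
```

```text
wrist [0.6092 0.0038 0.2295]
 pad 1057 [array([0.5548, 0.0014]), array([0.0433, 0.0492]), np.float64(76.2932)] [0.5548 0.0023 0.0071]
 pad 2328 [array([0.5949, 0.0689]), array([0.0727, 0.0541]), np.float64(7.0944)] [0.5909 0.069  0.0072]
 mid 1935 0.0568 ((0.5047752857208252, 0.09094306826591492), 0.0296352319419384) [0.5044 0.091  0.0562]
 mid 1540 0.0633 ((0.5337902307510376, -0.1158197671175003), 0.022047989070415497) [ 0.5329 -0.1151  0.0626]
 mid 1691 0.0687 ((0.6113810539245605, 0.003934859298169613), 0.025004828348755836) [0.6106 0.0038 0.0681]
top [0.6093 0.004  0.2295]
scene [0.6094 0.0041 0.2295]
 pad 586 [array([0.6013, 0.072 ]), array([0.0877, 0.0592]), np.float64(8.4152)] [0.6084 0.0748 0.0056]
 pad 520 [array([ 0.5387, -0.0111]), array([0.0586, 0.0697]), np.float64(52.4429)] [ 0.5406 -0.0101  0.0056]
 pad 946 [array([ 0.6205, -0.0669]), array([0.0726, 0.0726]), np.float64(6.77)] [ 0.6211 -0.0682  0.0056]
 mid 368 0.0671 ((0.6124743223190308, 0.0027096911799162626), 0.025476353242993355) [0.6133 0.0017 0.0664]
 mid 279 0.0617 ((0.5330585837364197, -0.11575490236282349), 0.023213369771838188) [ 0.5351 -0.1168  0.0608]
[0.60951251 0.00396577 0.22947752] [1.  0.3 0. ]
174 0.1331 ((0.6028297543525696, 0.3444139361381531), 0.01697683334350586) [0.6019 0.3443 0.1314]
202 0.1398 ((0.5094877481460571, 0.3441111743450165), 0.016867442056536674) [0.5085 0.3438 0.1383]
```

View pics/a_wrist.png

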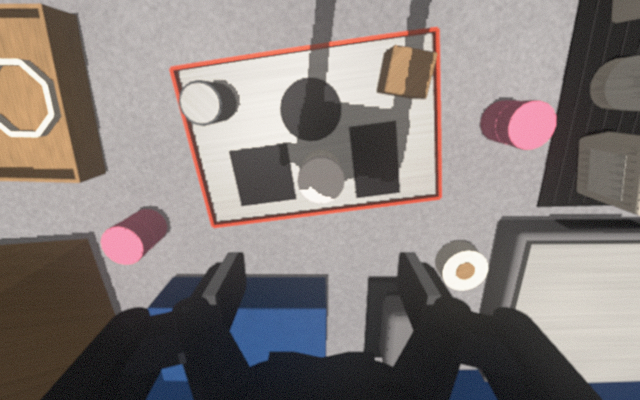

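The wrist view shows the jar at (321,180), still in place. The square pad is at (263,174), the round pad at (311,108) and the oblong pad at (374,158), all free now.

Emit:
{"fn": "move_arm", "kwargs": {"targets": [[0,0.05,0.8,0,0,0,0.8],[0,0,0.9,0,0,0,0.8],[0,0,0.9,0,0,0,0.8],[0,0,0.9,0,0,0,0.8],[0,0,0.7,0,0,0,0.8],[0,0,0.4,0,0,0,0.8],[0,0,0.14,0,0,0,0.8],[0,0,0,0,0,0,0.8],[0,0,0,0,0,0,-1],[0,0,0,0,0,0,-1],[0,0,0,0,0,0,-1],[0,0,0,0,0,0,-1]], "newtons": 40}}

```text
time_s: 25.3
eef_pos: [0.613, 0.0026, 0.041]
tcp_rot: [0.001, 0.707, 0.707, 0.001]
force: [-0.5, -0.2, 5.8]
grip_width: 0.57
```

Run:
```python
from h import *
p,d=arm.snapshot("scene");save(np.hstack([p[100:300,330:530]]).repeat(3,0).repeat(3,1)[:600],"s5.png")
print(arm.observe()["grip_width"])
```

```text
0.5713076462038642
```

View pics/s5.png

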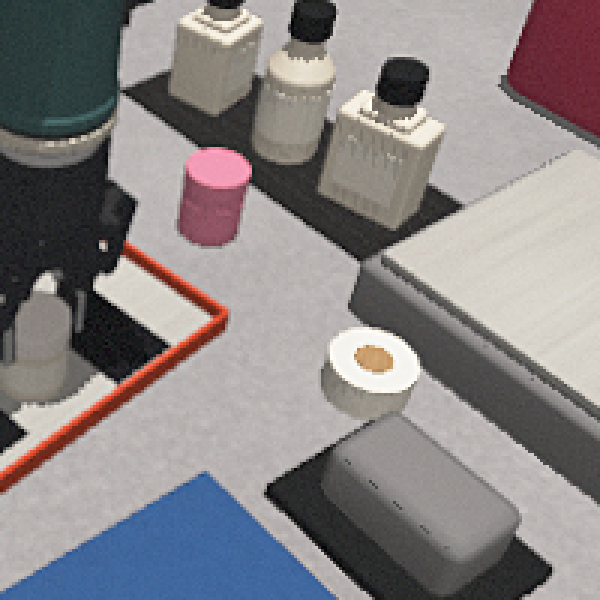

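All three bottles stand upright on the mat (crop: caps at about (225,5), (315,20) and (402,80)), and the jar is in the grip.

Emit:
{"fn": "move_arm", "kwargs": {"targets": [[0,0,-0.3,0,0,0,-1],[0,0,-0.7,0,0,0,-1],[0,0,-0.9,0,0,0,-1],[0,0,-0.9,0,0,0,-1],[-0.5,-0.2,0,0,0,0,-1],[-0.9,-0.3,0,0,0,0,-1],[-1,-0.3,0,0,0,0,-1],[-1,-0.3,0,0,0,0,-1],[-1,-0.3,0,0,0,0,-1],[-1,-0.3,0,0,0,0,-1],[-1,-0.3,0,0,0,0,-1],[-1,-0.19,0,0,0,0,-1]]}}

```text
time_s: 26.85
eef_pos: [0.5221, -0.2945, 0.1508]
tcp_rot: [-0.001, 0.708, 0.707, -0.0]
force: [1.3, -0.6, -1.0]
grip_width: 0.572
```

Emit:
{"fn": "move_arm", "kwargs": {"targets": [[-0.8,0,0,0,0,0,-1],[-0.59,0,0,0,0,0,-1],[0,0,0,0,0,0,-1],[0,0,0,0,0,0,-1]]}}

```text
time_s: 27.35
eef_pos: [0.5237, -0.3479, 0.1512]
tcp_rot: [-0.001, 0.707, 0.707, 0.0]
force: [0.1, -0.7, -1.1]
grip_width: 0.568
```

Run:
```python
from h import *
s=arm.observe();print(s["eef_pos"],s["force"].round(1),s["grip_width"])
for n in ("wrist","top","scene"):
    c=arm.camera_info(n);p,d=arm.snapshot(n);save(p,"j_"+n+".png");X=pts(n,d,c)
    m=(d>0)&(X[...,2]<.024)&(X[...,2]>.008)&(p.min(2)>120)&(np.hypot(X[...,0]-.526,X[...,1]+.35)<.055)
    q=X[m]; print(n,len(q))
    if len(q)>50: print(cv2.minEnclosingCircle(q[:,:2].astype(np.float32)))
```

```text
[ 0.52373347 -0.34785125  0.15120127] [ 0.1 -0.7 -1.1] 0.5680231823304338
wrist 812
((0.5265050530433655, -0.3497850298881531), 0.04512858763337135)
top 0
scene 530
((0.5268670320510864, -0.34822481870651245), 0.04614457115530968)
```

Emit:
{"fn": "move_arm", "kwargs": {"targets": [[-0.02,0.1,0.6,0,0,0,-1],[0,0,0.7,0,0,0,-1],[0,0,0.6,0,0,0,-1],[0,0,0.4,0,0,0,-1],[0,0,0.25,0,0,0,-1],[0,0,0.1,0,0,0,-1],[0,0,0,0,0,0,-1],[0,0,0,0,0,0,-1]]}}

```text
time_s: 28.5
eef_pos: [0.5288, -0.3501, 0.0465]
tcp_rot: [0.001, 0.707, 0.707, 0.0]
force: [-0.0, 0.3, -1.2]
grip_width: 0.569
```

Emit:
{"fn": "move_arm", "kwargs": {"targets": [[0.02,-0.03,0.1,0,0,0,-1],[0,0,0.06,0,0,0,-1],[0,0,0.03,0,0,0,-1],[0,0,0,0,0,0,-1]]}}

```text
time_s: 29.0
eef_pos: [0.527, -0.3487, 0.0391]
tcp_rot: [-0.0, 0.707, 0.707, -0.0]
force: [-3.1, 1.5, 8.0]
grip_width: 0.573
```

Emit:
{"fn": "move_arm", "kwargs": {"targets": [[0,0,0,0,0,0,0.7],[0,0,0,0,0,0,0.7],[0,0,0,0,0,0,0.7],[0,0,-0.3,0,0,0,0.7],[0,0,-0.8,0,0,0,0.7],[0,0,-1,0,0,0,0.7],[0,0,-1,0,0,0,0.7],[0,0,-1,0,0,0,0.5],[0,0,-0.6,0,0,0,0.5],[0.9,0,0,0,0,0,0.5],[1,0.2,0,0,0,0,0.5],[1,0.2,0,0,0,0,0.5]]}}

```text
time_s: 30.5
eef_pos: [0.5432, -0.2319, 0.2272]
tcp_rot: [0.001, 0.708, 0.707, 0.0]
force: [0.6, -0.4, -0.0]
grip_width: 0.75
```

Emit:
{"fn": "move_arm", "kwargs": {"targets": [[1,0.2,0,0,0,0,0.5],[1,0.2,0,0,0,0,0.5],[1,0.2,0,0,0,0,0.5],[1,0.2,0,0,0,0,0.5],[1,0.2,0,0,0,0,0.5],[0.8,0.1,0,0,0,0,0.5],[0,0,0,0,0,0,0.5],[0,0,0,0,0,0,0.5]]}}

```text
time_s: 31.5
eef_pos: [0.5873, -0.0013, 0.2266]
tcp_rot: [0.0, 0.707, 0.707, -0.0]
force: [-0.3, -0.4, -0.0]
grip_width: 0.749
```

```bash
python3 pads.py b
python3 - <<'E'
from h import *
n="scene"
for n in ("scene","top"):
  p,d=arm.snapshot(n);X=pts(n,d)
  m=(d>0)&(X[...,2]>.058)&(X[...,2]<.072)&(np.hypot(X[...,0]-.526,X[...,1]+.35)<.055)
  q=X[m];print(n,len(q))
  if len(q):print(np.percentile(q[:,2],[50,90]),cv2.minEnclosingCircle(q[:,:2].astype(np.float32)))
E
```

```text
wrist [ 0.5873 -0.0013  0.2266]
 pad 1662 [array([ 0.5465, -0.0011]), array([0.0517, 0.0674]), np.float64(63.3345)] [5.476e-01 1.000e-04 7.200e-03]
 pad 1618 [array([0.586 , 0.0674]), array([0.0556, 0.054 ]), np.float64(7.1362)] [0.5812 0.0685 0.0072]
 mid 1841 0.0568 ((0.5048326253890991, 0.0907670259475708), 0.029485028237104416) [0.5041 0.0909 0.0562]
 mid 1496 0.0632 ((0.5331507325172424, -0.11569751054048538), 0.022141965106129646) [ 0.5327 -0.115   0.0624]
top [ 0.5873 -0.0017  0.2265]
scene [ 0.5873 -0.0019  0.2264]
 pad 713 [array([0.6011, 0.0712]), array([0.0877, 0.0584]), np.float64(7.653)] [0.6018 0.0707 0.0056]
 pad 581 [array([ 0.5422, -0.0073]), array([0.0682, 0.0716]), np.float64(71.966)] [ 0.5423 -0.0076  0.0056]
 pad 940 [array([ 0.6201, -0.0674]), array([0.0723, 0.071 ]), np.float64(7.1717)] [ 0.6213 -0.0683  0.0056]
 mid 281 0.0617 ((0.5342925786972046, -0.11520732939243317), 0.023164264857769012) [ 0.5352 -0.117   0.0609]
scene 571
[0.06476292 0.06610372] ((0.5262032151222229, -0.3485022783279419), 0.02551572024822235)
top 404
[0.06636252 0.06826265] ((0.5232354998588562, -0.34812861680984497), 0.025819947943091393)
```

View pics/b_scene.png

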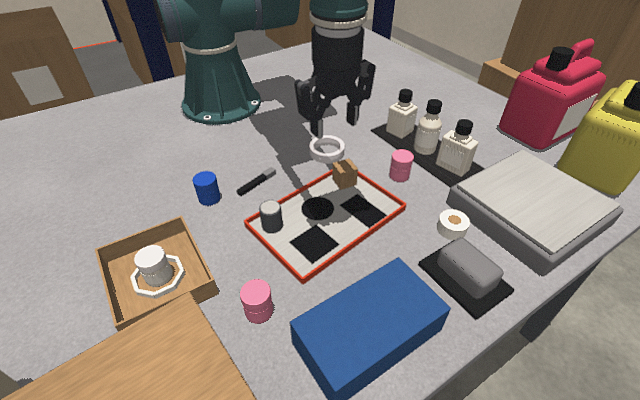

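The scene view shows the jar upright in the pocket at (153,262), all three pads clear, and the bottles on the mat.

Emit:
{"fn": "move_arm", "kwargs": {"targets": [[0.6,-0.3,0,0,0,0,0.5],[0.9,-0.5,0,0,0,0,0.5],[0.9,-0.5,0,0,0,0,0.5],[0.9,-0.5,0,0,0,0,0.5],[0.9,-0.5,0,0,0,0,0.5],[0.9,-0.5,0,0,0,0,0.5],[0.9,-0.5,0,0,0,0,0.5],[0.9,-0.5,0,0,0,0,0.5],[0.9,-0.4,0,0,0,0,0.5],[0.86,-0.08,0,0,0,0,0.5],[0,0,0,0,0,0,0.5],[0,0,0,0,0,0,0.5]], "newtons": 50}}

```text
time_s: 33.25
eef_pos: [0.4165, 0.3449, 0.2259]
tcp_rot: [0.0, 0.707, 0.707, -0.0]
force: [-0.9, 0.2, 0.9]
grip_width: 0.746
```

```bash
python3 caps.py wrist w6.png
python3 - <<'E'
from h import *
n="scene"
c=arm.camera_info(n);p,d=arm.snapshot(n);X=pts(n,d,c)
m=(d>0)&(X[...,2]>.02)&(X[...,2]<.098)&(X[...,0]>.545)&(X[...,0]<.68)&(X[...,1]>.29)&(X[...,1]<.40)
q=X[m];print(n,len(q),cv2.minAreaRect(q[:,:2].astype(np.float32)))
E
```

```text
[0.41651977 0.34488663 0.22592548] [-0.9  0.2  0.9]
1132 0.1239 ((0.41507259011268616, 0.34570467472076416), 0.016881892457604408) [0.4144 0.3455 0.123 ]
905 0.1389 ((0.5106140375137329, 0.3456357717514038), 0.01716489903628826) [0.5087 0.3453 0.1381]
655 0.1441 ((0.5624885559082031, 0.6122424006462097), 0.04500844329595566) [0.5549 0.6021 0.143 ]
96 0.1254 ((0.5921438336372375, 0.34580129384994507), 0.011171022430062294) [0.5889 0.3457 0.124 ]
scene 1096 ((0.605536937713623, 0.34297671914100647), (0.0745316594839096, 0.039700426161289215), 13.655998229980469)
```

Emit:
{"fn": "move_arm", "kwargs": {"targets": [[0,-0.02,0.8,0,0,0,0.5],[0,0,0.8,0,0,0,0.5],[0,0,0.8,0,0,0,0.5],[0,0,0.6,0,0,0,0.5],[0,0,0.26,0,0,0,0.5],[0,0,0,0,0,0,0.5],[0,0,0,0,0,0,-1],[0,0,0,0,0,0,-1],[0,0,0,0,0,0,-1],[0,0,0,0,0,0,-1],[0,0,0,0,0,0,-1],[0,0,0,0,0,0,-1]]}}

```text
time_s: 34.85
eef_pos: [0.4164, 0.346, 0.0969]
tcp_rot: [0.0, 0.707, 0.707, 0.001]
force: [-1.0, -0.4, 6.6]
grip_width: 0.382
```

Emit:
{"fn": "move_arm", "kwargs": {"targets": [[0,0,-0.3,0,0,0,-1],[0,0,-0.7,0,0,0,-1],[0,0,-0.9,0,0,0,-1],[0,0,-0.9,0,0,0,-1],[-0.5,0,0,0,0,0,-1],[-0.9,0,0,0,0,0,-1],[-0.9,0,0,0,0,0,-1],[-0.9,0.3,0,0,0,0,-1],[-0.9,0.6,0,0,0,0,-1],[-0.9,0.6,0,0,0,0,-1],[-0.9,0.6,0,0,0,0,-1],[-0.9,0.6,0,0,0,0,-1]]}}

```text
time_s: 36.35
eef_pos: [0.5221, 0.0714, 0.2061]
tcp_rot: [-0.001, 0.708, 0.707, -0.001]
force: [0.0, 1.4, -2.4]
grip_width: 0.382
```

Emit:
{"fn": "move_arm", "kwargs": {"targets": [[-0.9,0.6,0,0,0,0,-1],[-0.9,0.6,0,0,0,0,-1],[-0.9,0.6,0,0,0,0,-1],[-0.89,0.6,0,0,0,0,-1],[0,0,0,0,0,0,-1],[0,0,0,0,0,0,-1]]}}

```text
time_s: 37.1
eef_pos: [0.6172, -0.0703, 0.206]
tcp_rot: [-0.002, 0.708, 0.706, -0.001]
force: [-0.0, 0.3, -2.6]
grip_width: 0.386
```

Emit:
{"fn": "move_arm", "kwargs": {"targets": [[0,0.05,0.7,0,0,0,-1],[0,0,0.8,0,0,0,-1],[0,0,0.6,0,0,0,-1],[0,0,0.3,0,0,0,-1],[0,0,0.1,0,0,0,-1],[0,0,0,0,0,0,-1],[0,0,0,0,0,0,-1]]}}

```text
time_s: 37.98
eef_pos: [0.622, -0.0702, 0.1088]
tcp_rot: [0.001, 0.707, 0.707, 0.0]
force: [-0.0, 1.1, -3.2]
grip_width: 0.381
```

Emit:
{"fn": "move_arm", "kwargs": {"targets": [[0,-0.04,0.12,0,0,0,-1],[0,0,0.07,0,0,0,-1],[0,0,0.03,0,0,0,-1],[0,0,0,0,0,0,-1]]}}

```text
time_s: 38.48
eef_pos: [0.62, -0.0704, 0.1]
tcp_rot: [0.0, 0.707, 0.707, 0.0]
force: [-2.0, -0.7, 6.1]
grip_width: 0.381
```

Emit:
{"fn": "move_arm", "kwargs": {"targets": [[0,0,0,0,0,0,0.5],[0,0,0,0,0,0,0.5],[0,0,0,0,0,0,0.5],[0,0,-0.3,0,0,0,0.5],[0,0,-0.95,0,0,0,0.5],[0,0,-1,0,0,0,0.5],[0,0,-1,0,0,0,0.5],[0.9,-0.24,0,0,0,0,0.5],[1,-0.3,0,0,0,0,0.5],[1,-0.3,0,0,0,0,0.5],[1,-0.3,0,0,0,0,0.5],[1,-0.3,0,0,0,0,0.5]]}}

```text
time_s: 39.98
eef_pos: [0.562, 0.1272, 0.2299]
tcp_rot: [0.0, 0.707, 0.707, 0.0]
force: [-0.1, -0.0, 0.7]
grip_width: 0.752
```

Emit:
{"fn": "move_arm", "kwargs": {"targets": [[1,-0.3,0,0,0,0,0.5],[1,-0.3,0,0,0,0,0.5],[1,-0.3,0,0,0,0,0.5],[1,-0.3,0,0,0,0,0.5],[1,-0.1,0,0,0,0,0.5],[0.5,0,0,0,0,0,0.5],[0,0,0,0,0,0,0.5],[0,0,0,0,0,0,0.5]]}}

```text
time_s: 40.98
eef_pos: [0.5106, 0.3447, 0.2289]
tcp_rot: [0.0, 0.708, 0.707, -0.0]
force: [-0.5, -0.5, -0.5]
grip_width: 0.748
```

```bash
python3 caps.py wrist w7.png;python3 caps.py top t7.png;python3 pads.py c
```

```text
[0.51062556 0.34474047 0.22889216] [-0.5 -0.5 -0.5]
1244 0.1389 ((0.5105267763137817, 0.3454674482345581), 0.01709088869392872) [0.5098 0.3457 0.138 ]
835 0.1429 ((0.6108313798904419, 0.5978268384933472), 0.06561426818370819) [0.5791 0.5786 0.1422]
860 0.1319 ((0.6042147874832153, 0.34654730558395386), 0.0170130617916584) [0.6026 0.3459 0.1311]
[0.51067467 0.34456726 0.22886916] [-0.7 -0.8  0.5]
34 0.1442 ((0.7434925436973572, 0.5569343566894531), 0.018205231055617332) [0.7425 0.5575 0.1433]
178 0.1282 ((0.6164399981498718, -0.07088134437799454), 0.016532763838768005) [ 0.6164 -0.0709  0.1263]
186 0.1328 ((0.602066159248352, 0.34511175751686096), 0.017173292115330696) [0.602  0.3447 0.1313]
208 0.1399 ((0.5083125233650208, 0.344167023897171), 0.016865601763129234) [0.5083 0.344  0.1382]
wrist [0.5107 0.3446 0.2289]
 pad 821 [array([ 0.5484, -0.017 ]), array([0.0667, 0.0468]), np.float64(37.0899)] [ 0.5488 -0.0176  0.0072]
 pad 405 [array([ 0.6193, -0.0607]), array([0.0681, 0.055 ]), np.float64(8.5025)] [ 0.6129 -0.0462  0.0072]
 mid 1380 0.0567 ((0.5042359232902527, 0.091711349785327
[... 469 characters left out ...]
68980503) [ 0.5306 -0.1154  0.063 ]
 mid 320 0.0578 ((0.5021042823791504, 0.0916064977645874), 0.029740270227193832) [0.502  0.0918 0.0568]
scene [0.5107 0.3448 0.2289]
 pad 699 [array([0.6015, 0.0709]), array([0.09  , 0.0543]), np.float64(7.2234)] [0.6027 0.0708 0.0056]
 pad 149 [array([0.5456, 0.0137]), array([0.0259, 0.0537]), np.float64(63.5274)] [0.5469 0.0132 0.0055]
 pad 228 [array([ 0.6208, -0.0682]), array([0.0699, 0.0699]), np.float64(7.4221)] [ 0.6411 -0.0733  0.0056]
 mid 276 0.0619 ((0.5333345532417297, -0.11501090228557587), 0.023083828389644623) [ 0.535  -0.1169  0.061 ]
 mid 114 0.0708 ((0.6198070645332336, -0.07181175798177719), 0.03693631291389465) [ 0.6368 -0.0823  0.0708]
```

Emit:
{"fn": "move_arm", "kwargs": {"targets": [[0.02,0,0.8,0,0,0,0.5],[0,0,0.8,0,0,0,0.5],[0,0,0.7,0,0,0,0.5],[0,0,0.4,0,0,0,0.5],[0,0,0.25,0,0,0,0.5],[0,0,0,0,0,0,0.5],[0,0,0,0,0,0,-1],[0,0,0,0,0,0,-1],[0,0,0,0,0,0,-1],[0,0,0,0,0,0,-1],[0,0,0,0,0,0,-1],[0,0,0,0,0,0,-1]]}}

```text
time_s: 42.72
eef_pos: [0.5112, 0.347, 0.1121]
tcp_rot: [0.0, 0.707, 0.707, 0.001]
force: [-0.2, -1.0, 6.4]
grip_width: 0.379
```

Emit:
{"fn": "move_arm", "kwargs": {"targets": [[0,0,-0.3,0,0,0,-1],[0,0,-0.7,0,0,0,-1],[0,0,-0.8,0,0,0,-1],[0,0,-0.8,0,0,0,-1],[-0.5,0,0,0,0,0,-1],[-0.9,0.1,0,0,0,0,-1],[-1,0.1,0,0,0,0,-1],[-1,0.1,0,0,0,0,-1],[-1,0.1,0,0,0,0,-1],[-1,0.1,0,0,0,0,-1],[-1,0.1,0,0,0,0,-1],[-1,0.1,0,0,0,0,-1]]}}

```text
time_s: 44.22
eef_pos: [0.5364, 0.0486, 0.2135]
tcp_rot: [-0.001, 0.707, 0.707, -0.001]
force: [1.1, -0.1, -1.9]
grip_width: 0.384
```

Emit:
{"fn": "move_arm", "kwargs": {"targets": [[-0.9,0.07,0,0,0,0,-1],[-0.6,0,0,0,0,0,-1],[0,0,0.6,0,0,0,-1],[0,0,0.7,0,0,0,-1],[0,0,0.6,0,0,0,-1],[0,0,0.3,0,0,0,-1],[0,0,0.1,0,0,0,-1],[0,0,0,0,0,0,-1],[0,0,0,0,0,0,-1]]}}

```text
time_s: 45.35
eef_pos: [0.5416, -0.0093, 0.1237]
tcp_rot: [0.001, 0.707, 0.707, 0.0]
force: [0.8, -0.0, -2.1]
grip_width: 0.381
```

Contact is expected near z 0.115.

Emit:
{"fn": "move_arm", "kwargs": {"targets": [[0,0,0.12,0,0,0,-1],[0,0,0.06,0,0,0,-1],[0,0,0.05,0,0,0,-1],[0,0,0,0,0,0,-1]]}}

```text
time_s: 45.85
eef_pos: [0.5418, -0.0095, 0.1151]
tcp_rot: [0.001, 0.707, 0.707, 0.0]
force: [-2.1, -0.4, 9.7]
grip_width: 0.38
```

Emit:
{"fn": "move_arm", "kwargs": {"targets": [[0,0,0,0,0,0,0.5],[0,0,0,0,0,0,0.5],[0,0,0,0,0,0,0.5],[0,0,-0.3,0,0,0,0.5],[0,0,-0.7,0,0,0,0.5],[0,0,-0.9,0,0,0,0.5],[0,0,-1,0,0,0,0.5],[0.9,0,0,0,0,0,0.5],[1,0.2,0,0,0,0,0.5],[1,0.2,0,0,0,0,0.5],[1,0.2,0,0,0,0,0.5],[1,0.2,0,0,0,0,0.5]]}}

```text
time_s: 47.35
eef_pos: [0.5733, 0.1881, 0.2306]
tcp_rot: [0.0, 0.707, 0.707, 0.0]
force: [0.9, -0.1, -0.6]
grip_width: 0.753
```

Emit:
{"fn": "move_arm", "kwargs": {"targets": [[1,0.2,0,0,0,0,0.5],[1,0.2,0,0,0,0,0.5],[1,0.2,0,0,0,0,0.5],[0.99,0.17,0,0,0,0,0.5],[0,0,0,0,0,0,0.5],[0,0,0,0,0,0,0.5]]}}

```text
time_s: 48.1
eef_pos: [0.6037, 0.3459, 0.2299]
tcp_rot: [0.0, 0.707, 0.707, -0.0]
force: [0.8, -1.2, 0.1]
grip_width: 0.745
```

```bash
python3 caps.py wrist w8.png;python3 caps.py top t8.png
```

```text
[0.60374394 0.34589077 0.22990036] [ 0.8 -1.2  0.1]
1340 0.144 ((0.6177117824554443, 0.5844020843505859), 0.06746678054332733) [0.6083 0.5714 0.143 ]
1161 0.1319 ((0.6043264865875244, 0.34632426500320435), 0.016874874010682106) [0.6034 0.3462 0.1311]
486 0.1451 ((0.7352138161659241, 0.6025296449661255), 0.05103078484535217) [0.7358 0.5976 0.1436]
[0.60377549 0.34538116 0.22992455] [-0.2  1.  -1.1]
183 0.1282 ((0.6167629361152649, -0.07052747160196304), 0.01726776547729969) [ 0.616  -0.071   0.1263]
184 0.1331 ((0.6026772856712341, 0.344873309135437), 0.01711219735443592) [0.6026 0.3445 0.1314]
205 0.1429 ((0.5389128923416138, -0.010666174814105034), 0.016546983271837234) [ 0.5384 -0.011   0.1412]
```

Emit:
{"fn": "move_arm", "kwargs": {"targets": [[0,0.01,0.8,0,0,0,0.5],[0,0,0.8,0,0,0,0.5],[0,0,0.8,0,0,0,0.5],[0,0,0.5,0,0,0,0.5],[0,0,0.26,0,0,0,0.5],[0,0,0,0,0,0,0.5],[0,0,0,0,0,0,-1],[0,0,0,0,0,0,-1],[0,0,0,0,0,0,-1],[0,0,0,0,0,0,-1],[0,0,0,0,0,0,-1],[0,0,0,0,0,0,-1]]}}

```text
time_s: 49.7
eef_pos: [0.6053, 0.3467, 0.1048]
tcp_rot: [0.001, 0.707, 0.707, 0.001]
force: [-0.7, -1.4, 6.1]
grip_width: 0.378
```

Emit:
{"fn": "move_arm", "kwargs": {"targets": [[0,0,-0.3,0,0,0,-1],[0,0,-0.7,0,0,0,-1],[0,0,-0.8,0,0,0,-1],[0,0,-0.8,0,0,0,-1],[-0.5,0,0,0,0,0,-1],[-0.9,-0.1,0,0,0,0,-1],[-1,0,0,0,0,0,-1],[-1,0,0,0,0,0,-1],[-1,0,0,0,0,0,-1],[-1,0,0,0,0,0,-1],[-0.9,0,0,0,0,0,-1],[-0.6,0,0,0,0,1,-1]]}}

```text
time_s: 51.2
eef_pos: [0.5982, 0.0674, 0.2055]
tcp_rot: [-0.001, 0.739, 0.674, -0.002]
force: [0.4, 0.0, -2.8]
grip_width: 0.381
```

Emit:
{"fn": "move_arm", "kwargs": {"targets": [[0,0,0,0,0,0,-1],[0,0,0,0,0,0,-1]]}}

```text
time_s: 51.45
eef_pos: [0.5992, 0.0702, 0.2063]
tcp_rot: [-0.001, 0.737, 0.675, -0.001]
force: [-0.1, 1.1, -2.9]
grip_width: 0.385
```

Run:
```python
from h import *
s=arm.observe();print(s["eef_pos"],s["tcp_rot"],s["force"].round(1))
n="scene"
c=arm.camera_info(n);p,d=arm.snapshot(n);save(p,"s9.png");X=pts(n,d,c)
m=(d>0)&(X[...,2]>.12)&(X[...,2]<.195)&(X[...,0]>.545)&(X[...,0]<.66)&(X[...,1]>.02)&(X[...,1]<.12)&(p.min(2)>50)
q=X[m];print(n,len(q),cv2.minAreaRect(q[:,:2].astype(np.float32)))
```

```text
[0.59919378 0.07021749 0.20629472] [-8.02891242e-04  7.37405519e-01  6.75449521e-01 -6.32453379e-04] [-0.1  1.1 -2.9]
scene 1443 ((0.5991194844245911, 0.06741651147603989), (0.07564616948366165, 0.04150151088833809), 10.432199478149414)
```

Emit:
{"fn": "move_arm", "kwargs": {"targets": [[0.04,0.01,0.6,0,0,0,-1],[0,0,0.7,0,0,0,-1],[0,0,0.6,0,0,0,-1],[0,0,0.3,0,0,0,-1],[0,0,0.1,0,0,0,-1],[0,0,0,0,0,0,-1],[0,0,0,0,0,0,-1]]}}

```text
time_s: 52.38
eef_pos: [0.6015, 0.0719, 0.1163]
tcp_rot: [0.001, 0.737, 0.675, 0.001]
force: [1.0, 0.2, -2.8]
grip_width: 0.379
```

Emit:
{"fn": "move_arm", "kwargs": {"targets": [[0,0,0.12,0,0,0,-1],[0,0,0.07,0,0,0,-1],[0,0,0.05,0,0,0,-1],[0,0,0,0,0,0,-1]]}}

```text
time_s: 52.88
eef_pos: [0.6011, 0.0716, 0.1078]
tcp_rot: [0.001, 0.738, 0.675, 0.0]
force: [-4.6, -1.1, 13.9]
grip_width: 0.383
```

Emit:
{"fn": "move_arm", "kwargs": {"targets": [[0,0,0,0,0,0,0.5],[0,0,0,0,0,0,0.5],[0,0,0,0,0,0,0.5],[0,0,-0.3,0,0,0,0.5],[0,0,-0.8,0,0,0,0.5],[0,0,-1,0,0,0,0.5],[0,0,-1,0,0,0,0.5],[1,-0.3,0,0,0,0,0.5],[1,-0.5,0,0,0,0,0.5],[1,-0.5,0,0,0,0,0.5],[1,-0.5,0,0,0,0,0.5],[1,-0.5,0,0,0,0,0.5]]}}

```text
time_s: 54.38
eef_pos: [0.5262, 0.2806, 0.2306]
tcp_rot: [0.0, 0.738, 0.675, 0.0]
force: [1.0, 1.1, -0.4]
grip_width: 0.751
```

Emit:
{"fn": "move_arm", "kwargs": {"targets": [[1,-0.3,0,0,0,0,0.5],[0.5,0,0,0,0,0,0.5],[0,0,0,0,0,0,0.5],[0,0,0,0,0,0,0.5]]}}

```text
time_s: 54.88
eef_pos: [0.5204, 0.3388, 0.2296]
tcp_rot: [0.0, 0.738, 0.675, -0.0]
force: [0.9, 0.2, -0.0]
grip_width: 0.75
```

```bash
python3 caps.py top t10.png; python3 caps.py scene s10.png
python3 - <<'E'
from h import *
for n in ("scene","top"):
  p,d=arm.snapshot(n);X=pts(n,d);Z=X[...,2]
  m=(d>0)&(Z>.03)&(Z<.099)&(X[...,0]>.54)&(X[...,0]<.66)&(X[...,1]>.02)&(X[...,1]<.12)
  print(n,"oblong",cv2.minAreaRect(X[m][:,:2].astype(np.float32)))
  for nm,(a,b) in dict(jar=(.526,-.35),can=(.532,-.116)).items():
    m=(d>0)&(Z>.055)&(Z<.072)&(np.hypot(X[...,0]-a,X[...,1]-b)<.045)
    print(nm,np.percentile(Z[m],90).round(4),cv2.minEnclosingCircle(X[m][:,:2].astype(np.float32)))
  if n=="scene": save(p[130:330,80:440].repeat(2,0).repeat(2,1),"fin.png")
E
```

```text
[0.52042287 0.33876956 0.22963891] [ 0.9  0.2 -0. ]
179 0.128 ((0.6168519854545593, -0.07115650177001953), 0.016833966597914696) [ 0.616  -0.0711  0.1263]
186 0.1358 ((0.597414493560791, 0.07159499078989029), 0.016532542183995247) [0.5973 0.071  0.1343]
202 0.143 ((0.5390543937683105, -0.01085403561592102), 0.016821658238768578) [ 0.5387 -0.0111  0.1413]
[0.52039516 0.33857769 0.2296239 ] [-0.7 -0.3 -0.2]
364 0.1437 ((0.3758353292942047, 1.1273986101150513), 0.1918184459209442) [0.4111 1.0905 0.1429]
175 0.1435 ((0.009516636840999126, -0.0023219084832817316), 0.0719047412276268) [ 0.0544 -0.0184  0.1427]
94 0.142 ((0.598153829574585, 0.5731345415115356), 0.04325365647673607) [0.5915 0.5719 0.1418]
158 0.1402 ((0.5421627759933472, -0.011818617582321167), 0.016786420717835426) [ 0.544  -0.0127  0.1392]
167 0.1331 ((0.6002166271209717, 0.07020290940999985), 0.01734757423400879) [0.6021 0.0692 0.1321]
211 0.1252 ((0.6192742586135864, -0.07240886241197586), 0.017421510070562363) [ 0.6211 -0.0725  0.124 ]
scene oblong ((0.601220428943634, 0.06809502840042114), (0.07515814155340195, 0.04083767160773277), 9.194489479064941)
jar 0.066 ((0.525435745716095, -0.3486422002315521), 0.02571893483400345)
can 0.0623 ((0.5338668823242188, -0.11630955338478088), 0.022866880521178246)
top oblong ((0.5970418453216553, 0.07093372195959091), (0.07367344200611115, 0.04032084345817566), 7.649674892425537)
jar 0.0683 ((0.5223278999328613, -0.3484417796134949), 0.02619178220629692)
can 0.0649 ((0.5310282707214355, -0.11545738577842712), 0.022081874310970306)
```

View pics/fin.png

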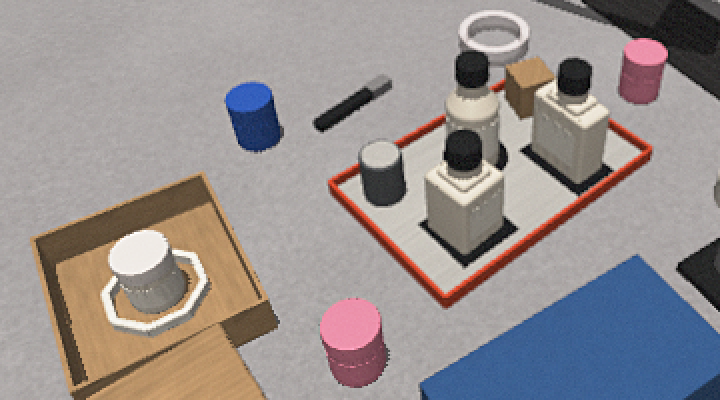

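The final view shows all three bottles upright on their pads, the jar in the pocket and the can in its place. Measured in the same camera, every offset is within about 5 mm, so I'm handing in.

```bash
python3 -c "
from station import arm
print(arm.close_job(), arm.observe()['time_s'])"
```

```text
the job is handed in; nothing more can be done
the job is handed in; nothing more can be done
```

The job is done and handed in at about 55 s of the 144 s allowed. I moved the three bottles to the mat and packed the jar in the carton pocket. Then I put the square, round and oblong bottles back on their outlines, with the oblong one turned about 5° to match better.

| Item | Last check | Limit |
|---|---|---|
| Oblong bottle | about 1 mm by its cap (about 3 mm by its body) from outline centre; turn within about 2° | 13 mm; 0.30 rad (17°) |
| Round bottle | about 4 mm from outline centre | 13 mm |
| Square bottle | about 5 mm from outline centre | 13 mm |
| Jar | about 1–2 mm from pocket centre, seated on the floor | 14 mm |
| Can | unmoved within 1–2 mm | 20 mm |

- **State at hand-in:** the bottles, jar and can all stood upright in the last picture, and the gripper was clear of everything.
- **Disagreements:** the top and scene cameras differ by about 2–3 mm, so I compared positions within one camera. The oblong bottle measured about 6° off its outline while on the mat. I don't know whether it started that way or slipped in the grip.
- **Failures:** no check failed. The interface reports no verdict.

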